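# Fit the spring-held retaining bar across a lunch-box carrier

## Robot

A 6-joint arm with a two-finger parallel gripper is mounted at the origin on the work surface. World frame = base frame: x ahead of the robot, y to its left, z up, the work surface at z = 0. Lengths are in m, angles in rad, forces in N, time in s.
With the tool pointing down it reaches from about 0.35 to 0.775 m from the base axis. Payload 7.3 kg.
Tool frame: the origin (TCP) lies at the very end of the fingers, on their centre line; the grasp point (between the pads) lies grip_point_offset behind it (grip_point_offset is the distance from the TCP to the grasp point, in m); z points along the fingers, y is the direction in which the jaws open and shut (so a half turn about z gives the same grasp; the last joint's range is limited). The gripper opens to 92 mm and grips with 3 to 60 N. Pads are 19 mm wide; open, the fingers measure 130 mm over their backs; the gripper's body (75 mm by 190 mm) begins 47 mm behind the grasp point.
Start: joints at [-1.415, 0.342, 1.524, -0, 1.275, -0.146], TCP at [0.156, -0.501, 0.227] pointing down, gripper open.
Joint ranges: [-2.53, 2.53], [-0.77, 2.02], [0.04, 2.7], [-1, 4.14], [0.28, 2.66], [-3.11, 3.11]. Speed limits (rad/s): [2.57, 2.57, 3.14, 3.14, 3.14, 3.14].

## Interface

Orientations are given as [roll, pitch, yaw] about the fixed x, y, z axes, in that order (R = Rz(yaw) Ry(pitch) Rx(roll)).
In Python, from cell import * gives the robot as it stands.
- The arm moves only by the shell command python3 -m inch 'ROWS' [OPENING] [FORCE]. ROWS is JSON, a list that holds one entry, the list of rows, each a list of 4 numbers: the shift along the tool's x, y, z in mm, then the turn about the tool's z in rad. In form: [[[x, y, z, roll], ...]]. A call has 1 to 10 rows; each row shifts and turns the commanded pose from where the row before left it, along the tool's axes as they then stand; what a row does not reach is not made up. A row lasts 1/8 s, in which the tool goes at most 62.5 mm and 10.7 degrees, less where a joint would pass 70% of its speed; a pose out of reach is approached as far as the arm can. A call with a gripper value outside its range is refused whole. OPENING is the closure, from -1 (fully open) to 1 (shut), set as the call begins (- or left out, the last holds). The fingers move at their own pace and stop on an object; FORCE is the grip in N (left out, the last holds). Time passes only in rows, so rows that do not move let the fingers close. It gives the time, the measured TCP pose, the force and the opening at its end, in the units of the state.
- observe(): the state, without advancing time (a new reading comes with each control period).
- read_camera(name): name is "side" or "top" or "wrist"; returns a dict with "img" (480x640x3 uint8, blue, green, red), "fx", "fy", "cx", "cy" (pixels), "eye" and "rotation" of the camera in the world; the wrist camera has in their place "T_tool_cam" (4x4, takes a point from camera to tool coordinates, whose origin is the TCP and whose axes are the flange's). Camera axes: x right, y down, z forward; pixel columns grow to the right and rows downward; lengths in m; the calibration is good to about 2 mm. The wrist camera is an equidistant fisheye: a pixel r from the principal point sees the ray r / f radians off the axis. A picture is of the moment at which its call begins: read the wrist's pose just before it. There is no depth.
- hand_in(): hands the job in, once; it reports no verdict.
Trained networks look in the newest picture that a camera, given by its name, has taken for a name from the list of things; names that differ only in an ending like _2 or _b are one class to them, and where a whole thing is asked for, a point or a joint stands for the part that bears it (a point fixed in the world has none). Each returns a list of dicts, best first, with "conf" (0 to 1); they miss things now and then, are a little off and sometimes report something else, mostly with a low value. They report only what shows in the picture. A call takes as long as a camera call. They do not tell look-alikes from the thing itself.
- boxes_of(camera, label): "at" ([row, column] in pixels, amid what is visible of it).
- place_of(camera, label): "at" ([row, column] in pixels: a listed point, or the origin of a listed thing).
The state is a dict: "time": time; "qpos": joint angles; "qvel": joint speeds; "joint_efforts": joint torques, N m; "tool_pos": TCP position; "tool_rot": TCP orientation; "contact_force": force on the tool from outside, world axes, zero at the start; "torque": the same for the moment, N m; "opening": finger opening in m.
Only numpy, scipy, OpenCV 4.12 (cv2) and the standard library are available. Lean on these libraries where they do the work, as an engineer would, in place of code of your own. Each camera call takes 0.05 s, during which the arm holds its last target. There are 200 camera calls.

## Task

Secure the two lunch boxes for transport: take the longer of the two handled bars and fit it across the carrier, handle up, one end tucked under the keeper's roof against its spring plunger and the other end dropped down in front of the end wall of the open rest, so that it lies flat and fully home on both supports and the spring holds it there. Let go of it. Leave the boxes, the shorter bar, the bowl and the mug where they are.

Things in the scene. Friction and masses are not known exactly. Their poses are not given: they have to be found in the camera images.
- long_bar: The longer bar: flat aluminium, 200 mm long (its y) x 28 wide (x) x 12 thick, ends alike and square, about 0.2 kg. Mid-length a wooden handle 70 mm long (y) x 18 wide (x), 34 tall, its top 46 mm above the bar's underside. Origin: centre of the underside; z up. Lies handle up on a white board 10 mm thick; which bar is nearer the robot varies. Only this one fits the carrier.
- short_bar: A bar for a smaller carrier: the same section and handle, but only 150 mm long. Lies on the same board about 120 mm from the longer bar. To be left alone.
- carrier: Fixed aluminium tray 160 (its x) x 272 mm (its y), any yaw, a bracket at each y end. Origin: centre of its underside, on the table; z up. Each bracket has a flat ledge 75 mm above the table for a bar end, between side cheeks 36 mm apart, centred on x = 0. Keeper bracket (roofed) at +y, open rest at -y. Fitted, the bar's origin is at (0, 0, 75) mm here; its y lies along this y, either way round.
- keeper_mouth (a point): Inner edge of the keeper's ledge, mid-width, at ledge height: carrier (0, 75, 75) mm. The ledge runs from here outwards (+y); a roof covers all of it, underside 26 mm and top 32 mm above the ledge, so the keeper is open only towards the other bracket. Axes as the carrier's.
- rest_wall (a point): Carrier (0, -100, 75) mm: foot of the end wall of the open rest, inner face, mid-width, at ledge height. The rest has no roof; its ledge runs from y = -75 to -100 mm of the carrier, and the end wall and the cheeks stand 18 mm above it. The bar's free end must come over the wall from above and be lowered, the other end already under the roof.
- lunch_box1: White lidded lunch box 112 x 68 x 58 mm standing in the carrier between the brackets, on the keeper's side; its top is 64 mm above the table, 11 mm below the ledges. Origin: centre of the underside.
- lunch_box2: The same kind of box, on the open rest's side.
- bowl: Dark wooden bowl, 120 mm across, 60 mm high, on the table's far side. Origin: centre of the underside.
- mug: White mug, 80 mm across, 85 mm high, on the table near the robot. Origin: centre of the underside.
- plunger_rest (a point): Carrier (0, 92, 75) mm: foot of the face of the grey spring plunger filling the keeper's opening, when at rest (this point does not move with it). It can be pushed 12 mm further in (+y), then stops hard; the spring pushes back with 6 N at first plus 0.8 N per mm. From here to the end wall is 192 mm, 8 mm less than the bar, so the bar must push it in.
There are look-alikes about, which are no part of the job. Leave any blue or red look-alike of the long_bar alone.

How it is judged:
At the end, for the whole second after the job is handed in: The longer bar lies handle up across both ledges: its origin within 6 mm across and 3 mm along of its fitted place in the carrier and 72 to 78 mm above the table, flat within 2 degrees, in line with the carrier within 5 degrees, and still (below 10 mm/s) (x of long_bar in the frame of carrier between -0.006 and 0.006 m and y of long_bar in the frame of carrier between -0.003 and 0.003 m and z of long_bar in the frame of carrier between 0.072 and 0.078 m and angle between long_bar's own z axis and vertical below 0.035 rad and angle between the y axis of long_bar and the y axis of carrier, either way round below 0.09 rad and linear speed of long_bar below 0.01 m/s); the robot touches nothing.
It fails at once if a lunch box is shifted by more than 15 mm (distance of any of lunch_box1, lunch_box2 from where it was at the start of the episode above 0.015 m).
It fails at once if the shorter bar is moved by more than 30 mm (distance of short_bar from where it was at the start of the episode above 0.03 m).
It fails at once if the bowl or the mug is moved by more than 30 mm (distance of any of bowl, mug from where it was at the start of the episode above 0.03 m).
It also fails if it takes over 51 s, if anything falls off the work surface, if the arm or the gripper's body presses on something with over 40 N, if the wrist force passes 120 N, or if a joint passes its speed limit or range.

## Working session

There is one attempt and no reset: what is moved stays moved. The work goes in short steps, Python scripts to look and compute and a shell command to move; the robot and the scene stay as the last step left them, time stands still between calls to the robot, and variables do not carry over. Pictures are saved under pics/ and viewed, about 8 in all and at most 12, crops included, and the job is handed in when it is done.

```bash
mkdir -p pics; ls
python3 - <<'E'
from cell import *
import cv2
print(observe()); 
for c in ["top","side"]:
    r=read_camera(c); cv2.imwrite(f"pics/{c}0.png",r["img"])
    print(c,r["fx"],r["fy"],r["cx"],r["cy"],r["eye"],r["rotation"])
    for l in ["long_bar","short_bar","carrier","keeper_mouth","rest_wall","plunger_rest","lunch_box1","lunch_box2"]:
        print(l,[(x["at"],round(x["conf"],2)) for x in place_of(c,l)][:4])
E
```

```text
pics
{'time': 0.0, 'qpos': array([-1.41504226e+00,  3.42736940e-01,  1.52501212e+00,  1.02706215e-05,
        1.27543366e+00, -1.46016501e-01]), 'qvel': array([-0.00016312, -0.00068395, -0.00082811, -0.00302934, -0.00011927,
        0.0009452 ]), 'joint_efforts': array([ 2.56048981e-03, -4.31234980e+01, -2.44224536e+01,  7.19659659e-02,
        5.58728515e-02, -1.49826355e-04]), 'tool_pos': array([ 0.1559867 , -0.50085602,  0.22603931]), 'tool_rot': array([-3.14002094e+00, -2.41067935e-04,  3.01767385e-01]), 'contact_force': array([0.78982461, 0.10001316, 0.51723643]), 'torque': array([-0.02454144,  0.00887932,  0.01495472]), 'opening': 0.09169960771231254}
top 437.71330927373094 437.71330927373094 314.34608737625683 233.86895187839386 [0.52351059 0.09565692 1.10046684] [-3.0872004   0.0218671  -1.56654193]
long_bar [([210.2, 155.1], 0.93), ([314.4, 152.1], 0.88), ([241.1, 265.5], 0.78), ([161.8, 240.8], 0.73)]
short_bar [([291.3, 270.3], 0.8)]
carrier [([229.2, 435.7], 0.86)]
keeper_mouth [([197.6, 440.3], 0.94), ([233.3, 440.3], 0.45)]
rest_wall [([271.6, 459.5], 0.64)]
plunger_rest [([191.6, 438.6], 0.95)]
lunch_box1 [([216.6, 434.0], 0.77), ([246.6, 444.7], 0.76)]
lunch_box2 [([216.6, 434.0], 0.77), ([246.6, 444.7], 0.76)]
side 504.98642499305055 504.98642499305055 313.03675088142046 243.51496735354988 [ 0.41613693 -0.79456115  0.68825715] [-2.1674965   0.01442901 -0.2152419 ]
long_bar [([214.7, 357.6], 0.77), ([176.4, 293.6], 0.73), ([229.2, 285.5], 0.6), ([188.0, 208.8], 0.6)]
short_bar [([369.8, 324.0], 0.75), ([241.8, 235.9], 0.69)]
carrier []
keeper_mouth [([316.2, 381.3], 0.75)]
rest_wall [([355.3, 289.8], 0.6), ([318.5, 379.7], 0.44)]
plunger_rest [([315.1, 389.5], 0.91)]
lunch_box1 [([369.2, 324.2], 0.81), ([351.6, 360.7], 0.62)]
lunch_box2 [([369.2, 324.2], 0.81), ([351.6, 360.7], 0.62)]
```

View pics/top0.png

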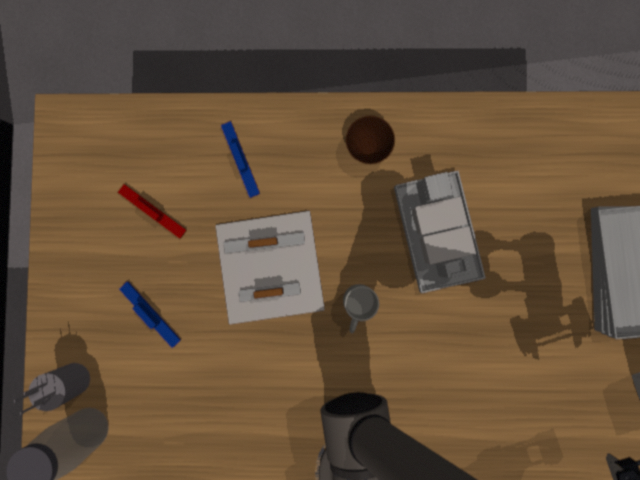

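View pics/side0.png

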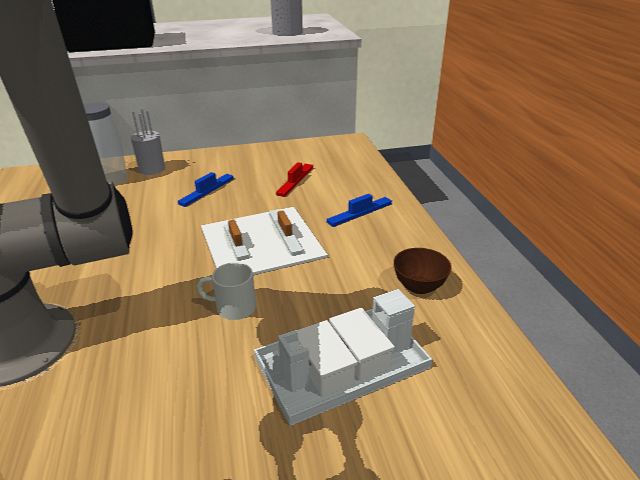

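The top picture shows silver bars with orange handles on the white board at px (row 242, col 263) (about 81 px long) and (292, 269) (about 61 px long). Blue look-alikes are at (160,240) and (314,150), and a red one at (210,153). The longer silver bar (242,263) fits the description. The carrier is at (230,438), with its keeper at the far end (187,438) and the open rest at the near end (268,455). I'll confirm this in a crop.

```bash
cat > h.py <<'E'
import numpy as np, cv2
from scipy.spatial.transform import Rotation as R
from cell import *
def cam(r): return np.array(r["eye"]),R.from_euler('xyz',r["rotation"]).as_matrix()
def w(r,row,col,z):
    e,M=cam(r); d=M@np.array([(col-r["cx"])/r["fx"],(row-r["cy"])/r["fy"],1]); return e+d*(z-e[2])/d[2]
def px(r,p):
    e,M=cam(r); c=M.T@(np.array(p)-e); return r["cy"]+r["fy"]*c[1]/c[2], r["cx"]+r["fx"]*c[0]/c[2]
E
python3 - <<'E'
from h import *
r=read_camera("top")
for n,a in [("long L",(245,224,.022)),("long R",(240,305,.022)),("handle",(242,263,.056)),("handle by net z10",(241.1,265.5,.010)),("shortL",(295,240,.022)),("shortR",(289,300,.022)),("keep",(197.6,440.3,.075)),("rest",(271.6,459.5,.075)),("plr",(191.6,438.6,.075)),("carr",(229.2,435.7,0)),("mug",(303,361,.085))]:
    print(n,w(r,*a).round(4))
s=read_camera("side")
for n,a in [("keep",(316.2,381.3,.075)),("plr",(315.1,389.5,.075)),("rest",(355.3,289.8,.075)),("long",(229.2,285.5,.01))]: print("side",n,w(s,*a).round(4))
a=cv2.resize(r["img"][205:330,210:330],None,fx=5,fy=5,interpolation=cv2.INTER_CUBIC)[:600]
b=cv2.resize(r["img"][165:300,385:495],None,fx=4.4,fy=4.4,interpolation=cv2.INTER_CUBIC)[:600]
cv2.imwrite("pics/cropa.png",a[:, :600]);cv2.imwrite("pics/cropb.png",b)
E
```

```text
long L [0.5539 0.3431 0.022 ]
long R [0.5669 0.1425 0.022 ]
handle [0.5604 0.2416 0.056 ]
handle by net z10 [0.5643 0.2418 0.01  ]
shortL [0.4311 0.3017 0.022 ]
shortR [0.4466 0.1541 0.022 ]
keep [ 0.6653 -0.1764  0.075 ]
rest [ 0.4927 -0.2188  0.075 ]
plr [ 0.6794 -0.1726  0.075 ]
carr [ 0.596 -0.184  0.   ]
mug [0.4199 0.0102 0.085 ]
side keep [ 0.6693 -0.1638  0.075 ]
side plr [ 0.6844 -0.1644  0.075 ]
side rest [ 0.4941 -0.2189  0.075 ]
side long [0.5665 0.2613 0.01  ]
```

View pics/cropa.png

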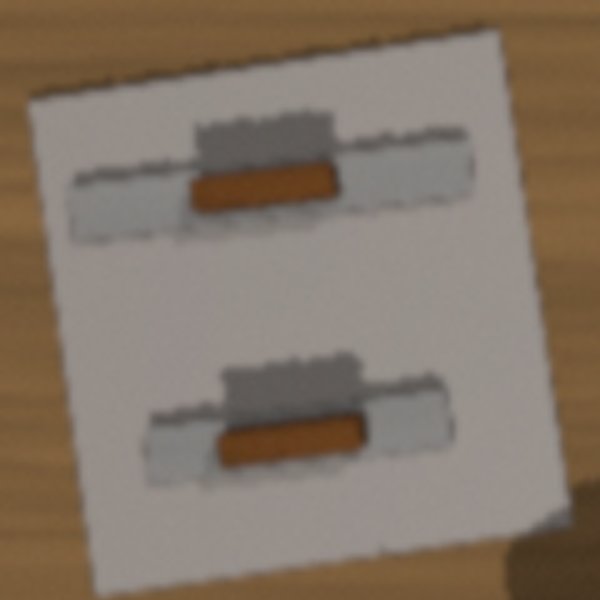

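View pics/cropb.png

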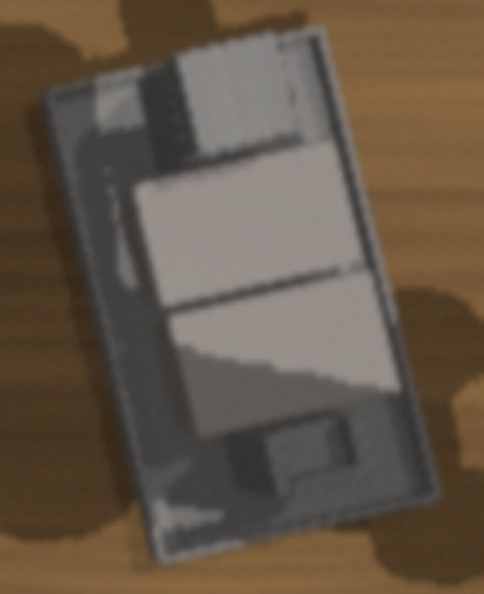

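The enlarged crop confirms it. The upper silver bar is about 400 crop px long (ends at x≈72 and 470), the lower about 305 (145 to 450). The upper one is the long bar, at (242,264) in the full image. In the carrier crop the keeper roof is at the top and the open rest at the bottom. The tray corners are (45,95), (320,32), (437,492) and (160,560).

```bash
cat >> h.py <<'E'
def go(p,yawdeg=None):
    "shift in present tool axes (mm) to world point p, and the roll to reach yaw"
    o=observe(); M=R.from_euler('xyz',o["tool_rot"]).as_matrix(); d=M.T@(np.array(p)-o["tool_pos"])*1000
    y=o["tool_rot"][2]; rl=None if yawdeg is None else (-(np.radians(yawdeg)-y)+np.pi)%(2*np.pi)-np.pi
    return d.round(1),rl
E
python3 - <<'E'
from h import *
print(grip_point_offset)
r=read_camera("top")
A=[w(r,205+y/5,210+x/5,.022) for x,y in [(70,177),(75,242),(468,135),(472,198)]]
L=(A[0]+A[1])/2;Rr=(A[2]+A[3])/2;d=L-Rr
print("bar",np.mean(A,0),np.linalg.norm(d),np.degrees(np.arctan2(d[1],d[0])), "handle",w(r,205+187/5,210+265/5,.056))
for z in (0.006,.015):
    C=np.array([w(r,165+y/4.4,385+x/4.4,z) for x,y in [(45,95),(320,32),(437,492),(160,560)]])
    u=(C[0]+C[1]-C[2]-C[3])/2; v=(C[1]+C[2]-C[0]-C[3])/2
    print("tray",C.mean(0),np.linalg.norm(u),np.linalg.norm(v),np.degrees(np.arctan2(u[1],u[0])),np.degrees(np.arctan2(v[1],v[0])))
for n in ["keeper_mouth","rest_wall","plunger_rest"]:
    print(n,[(w(r,*x["at"],.075).round(4),round(x["conf"],2)) for x in place_of("top",n)][:1])
E
python3 -m inch '[[[54,-29,0,0],[54,-29,0,0],[54,-29,0,0],[54,-29,0,0],[54,-29,0,0],[54,-29,0,0],[54,-29,0,0],[54,-29,0,0],[0,0,0,0]]]' -1 30
```

```text
0.0188
bar [0.56014787 0.24339313 0.022     ] 0.19803093003793548 96.36455103238544 handle [0.5594642  0.24160137 0.056     ]
tray [ 0.58958128 -0.1919246   0.006     ] 0.26928694665389075 0.16012730327375493 13.3792977324985 -76.43040505835569
tray [ 0.58903796 -0.18955977  0.015     ] 0.2670725510880771 0.1588105473197769 13.379297732498513 -76.43040505835565
keeper_mouth [(array([ 0.6579, -0.1708,  0.075 ]), 0.79)]
rest_wall [(array([ 0.4966, -0.2207,  0.075 ]), 0.75)]
plunger_rest [(array([ 0.681 , -0.1643,  0.075 ]), 0.69)]
time: 2.33
tool_pos: [0.5017, -0.1481, 0.2265]
tool_rot: [-3.141, -0.001, 0.308]
contact_force: [-0.2, -0.5, -0.1]
opening: 0.0919
```

```bash
python3 -m inch '[[[25,-51,0,0],[25,-51,0,0],[25,-51,0,0],[25,-51,0,0],[25,-51,0,0],[25,-51,0,0],[25,-51,0,0]]]'
python3 -m inch '[[[0,0,0,-0.172],[0,0,0,-0.172],[0,0,0,-0.172],[0,0,0,-0.172],[0,0,0,-0.172],[0,0,0,-0.172],[0,0,0,-0.172],[0,0,0,-0.172],[0,0,0,0]]]'
python3 - <<'E'
from h import *
o=observe(); r=read_camera("wrist"); cv2.imwrite("pics/w1.png",r["img"])
print({k:v for k,v in r.items() if k!="img"})
T=np.array(r["T_tool_cam"])
def ww(row,col,z):
    x,y=col-r["cx"],row-r["cy"]; q=np.hypot(x,y); t=q/r["fx"]
    d=np.array([np.sin(t)*x/q,np.sin(t)*y/q,np.cos(t)]); M=R.from_euler('xyz',o["tool_rot"]).as_matrix()
    e=M@T[:3,3]+o["tool_pos"]; d=M@T[:3,:3]@d; return e+d*(z-e[2])/d[2]
for l in ["long_bar","short_bar"]:
  for x in place_of("wrist",l)[:4]: print(l,x["at"],round(x["conf"],2),ww(*x["at"],.010).round(4))
print(go([.56,.2425,.1],96.4))
E
```

```text
time: 3.2
tool_pos: [0.5609, 0.242, 0.2268]
tool_rot: [3.141, -0.0, 0.301]
contact_force: [1.4, -0.0, 0.6]
opening: 0.0916
time: 4.32
tool_pos: [0.5607, 0.2404, 0.2267]
tool_rot: [-3.141, 0.0, 1.675]
contact_force: [0.2, -0.2, -0.9]
opening: 0.0918
{'fx': 371.64829954431775, 'fy': 371.64829954431775, 'cx': 321.9626640927095, 'cy': 243.849592784735, 'T_tool_cam': array([[-5.27467568e-04, -9.68930984e-01, -2.47330690e-01,
         6.61560379e-02],
       [ 9.99999860e-01, -5.19171709e-04, -9.87582237e-05,
        -8.56985806e-05],
       [-3.27171945e-05, -2.47330708e-01,  9.68931122e-01,
        -1.59017049e-01],
       [ 0.00000000e+00,  0.00000000e+00,  0.00000000e+00,
         1.00000000e+00]])}
long_bar [176.6, 515.4] 0.87 [0.7686 0.3093 0.01  ]
long_bar [210.2, 323.3] 0.57 [0.5614 0.2462 0.01  ]
short_bar [218.5, 206.8] 0.62 [0.4393 0.2256 0.01  ]
(array([  1.7,  -0.5, 126.7]), np.float64(-0.008331134280040065))
```

View pics/w1.png

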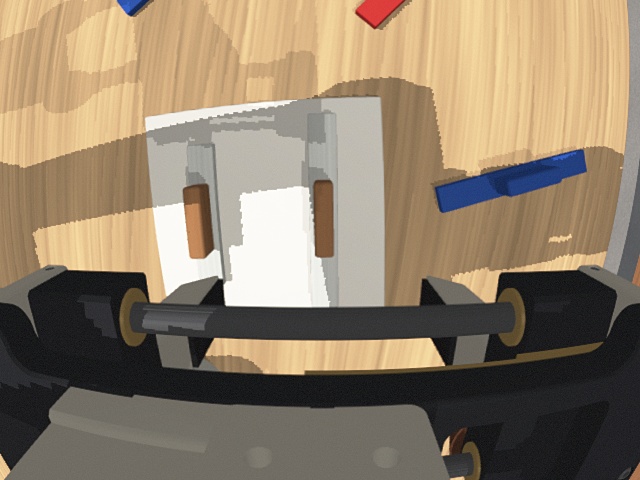

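The wrist picture shows the long bar's handle at rows 181–257, col 323, centred between the fingers. The short bar is to the left (220,200) and outside the jaws. Now I'll descend and grip.

```bash
python3 -m inch '[[[2,-0.5,50,0],[0,0,50,0],[0,0,50,0],[0,0,30,0],[0,0,20,0],[0,0,0,0]]]'
python3 -m inch '[[[0,0,0,0],[0,0,0,0],[0,0,0,0],[0,0,0,0],[0,0,0,0],[0,0,0,0]]]' 1 25
python3 - <<'E'
from h import *
o=observe(); print(o["tool_pos"],o["opening"],o["contact_force"])
r=read_camera("top")
img=r["img"]; cv2.imwrite("pics/t2.png",img)
E
```

```text
time: 5.22
tool_pos: [0.5588, 0.243, 0.0251]
tool_rot: [-3.138, 0.001, 1.676]
contact_force: [-0.3, -0.4, -0.2]
opening: 0.0917
time: 5.98
tool_pos: [0.5599, 0.2434, 0.0267]
tool_rot: [-3.142, 0.0, 1.678]
contact_force: [0.7, -0.2, -0.4]
opening: 0.0364
[0.55985022 0.24342827 0.02668474] 0.03643349245426156 [ 0.67273792 -0.21521067 -0.42906936]
```

```bash
python3 -m inch '[[[0,0,0,0],[0,0,0,0],[0,0,0,0],[0,0,0,0]]]'
python3 -m inch '[[[0,0,-20,0],[0,0,-50,0],[0,0,-50,0],[0,0,-20,0],[0,0,0,0]]]'
```

```text
time: 6.52
tool_pos: [0.5601, 0.2434, 0.0267]
tool_rot: [3.141, 0.0, 1.678]
contact_force: [2.0, 0.5, 0.0]
opening: 0.0178
time: 7.15
tool_pos: [0.5602, 0.2436, 0.1679]
tool_rot: [3.139, -0.0, 1.678]
contact_force: [-0.5, 0.2, -4.0]
opening: 0.0175
```

```bash
python3 -m inch '[[[-28,-3,0,0],[-55,-6.5,0,0],[-55,-6.5,0,0],[-55,-6.5,0,0],[-55,-6.5,0,0],[-55,-6.5,0,0],[-55,-6.5,0,0],[-55,-6.5,0,0],[-28,-3,0,0],[0,0,0,0]]]'
python3 -m inch '[[[0,0,0,0.18],[0,0,0,0.18],[0,0,0,0.18],[0,0,0,0.18],[0,0,0,0.18],[0,0,0,0.18],[0,0,0,0.18],[0,0,0,0.18],[0,0,0,0]]]'
cat >> h.py <<'E'
class W:
    def __init__(s): s.o=observe(); s.r=read_camera("wrist")
    def pt(s,row,col,z):
        r=s.r;T=np.array(r["T_tool_cam"]);x,y=col-r["cx"],row-r["cy"]; q=np.hypot(x,y); t=q/r["fx"]
        d=np.array([np.sin(t)*x/q,np.sin(t)*y/q,np.cos(t)]); M=R.from_euler('xyz',s.o["tool_rot"]).as_matrix()
        e=M@T[:3,3]+s.o["tool_pos"]; d=M@T[:3,:3]@d; return e+d*(z-e[2])/d[2]
C=np.array([.590,-.192]);th=np.radians(13.5)
def car(p):
    d=np.array(p)[:2]-C; u=np.array([np.cos(th),np.sin(th)]); v=np.array([np.sin(th),-np.cos(th)]); return np.array([d@v,d@u])*1000
E
python3 - <<'E'
from h import *
s=W(); cv2.imwrite("pics/w2.png",s.r["img"])
for l in ["carrier","keeper_mouth","plunger_rest","rest_wall","long_bar"]:
  for x in place_of("wrist",l)[:2]: 
    p=s.pt(*x["at"],.0 if l=="carrier" else .075);print(l,x["at"],round(x["conf"],2),p.round(4),car(p).round(1))
print(s.o["tool_pos"],car(s.o["tool_pos"]),s.o["tool_rot"])
E
```

```text
time: 8.4
tool_pos: [0.5544, -0.2023, 0.1642]
tool_rot: [-3.138, -0.002, 1.674]
contact_force: [-1.0, 0.4, -2.9]
opening: 0.0179
time: 9.52
tool_pos: [0.5552, -0.1991, 0.1653]
tool_rot: [-3.14, 0.002, 0.241]
contact_force: [-0.6, -0.1, -3.2]
opening: 0.0181
carrier [285.8, 323.5] 0.68 [ 0.4996 -0.2137  0.    ] [  0. -93.]
keeper_mouth [78.6, 320.2] 0.8 [ 0.6666 -0.1704  0.075 ] [-3.1 79.5]
plunger_rest [56.7, 319.1] 0.95 [ 0.6814 -0.166   0.075 ] [-3.9 94.9]
long_bar [287.8, 320.0] 0.78 [ 0.5253 -0.2047  0.075 ] [ -2.7 -65.9]
[ 0.5551678  -0.19908369  0.16534536] [ -1.2434442  -35.52343874] [-3.13959182e+00  2.04246297e-03  2.40540704e-01]
```

View pics/w2.png

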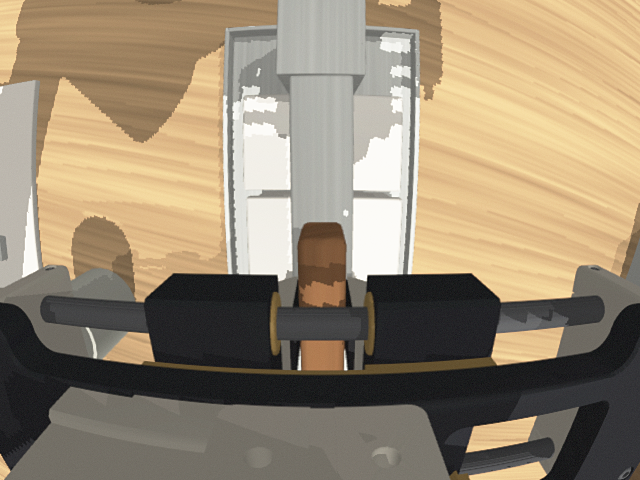

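The wrist picture shows the bar's tip at row 73 (cols 290–353, centre 321) and the keeper roof at cols 278–366 (centre 322). The tray edges are symmetric about 321, so lateral position and yaw are already aligned. Next I'll measure the along-axis gap.

Run:
```python
from h import *
s=W(); 
g=cv2.imread("pics/w2.png",0); print(g[40:100,322])
for n,a in [("tip",(74,321.5,.1606)),("roofedge73",(74,322,.107)),("roofedge80",(80,282,.107)),("roofL",(60,279,.107)),("roofR",(60,366,.107)),("trayfar",(30,322,.012))]:
    p=s.pt(*a); print(n,car(p).round(1), "tip-tcp" , np.linalg.norm(p[:2]-s.o["tool_pos"][:2])*1000)
cv2.imwrite("pics/w2c.png",cv2.resize(s.r["img"][20:130,220:420],None,fx=4,fy=4,interpolation=cv2.INTER_CUBIC))
q=read_camera("side"); cv2.imwrite("pics/s2.png",cv2.resize(q["img"][190:430,230:450],None,fx=2.5,fy=2.5,interpolation=cv2.INTER_CUBIC))
```

```text
[180 179 181 180 178 179 179 182 179 179 180 178 182 180 181 180 180 180
 181 181 182 183 181 182 182 181 181 183 182 182 180 184 183 153 125 143
 172 179 180 178 179 179 176 178 178 180 179 178 178 179 178 177 182 178
 178 179 177 180 175 176]
tip [-0.4 65.5] tip-tcp 100.81182748474963
roofedge73 [-0.3 76.7] tip-tcp 112.02098303257154
roofedge80 [-23.6  73.4] tip-tcp 111.18695417942749
roofL [-25.4  85.8] tip-tcp 123.75514838751135
roofR [25.4 86. ] tip-tcp 123.89358838535061
trayfar [ -0.6 136.5] tip-tcp 171.80851409830137
```

View pics/s2.png

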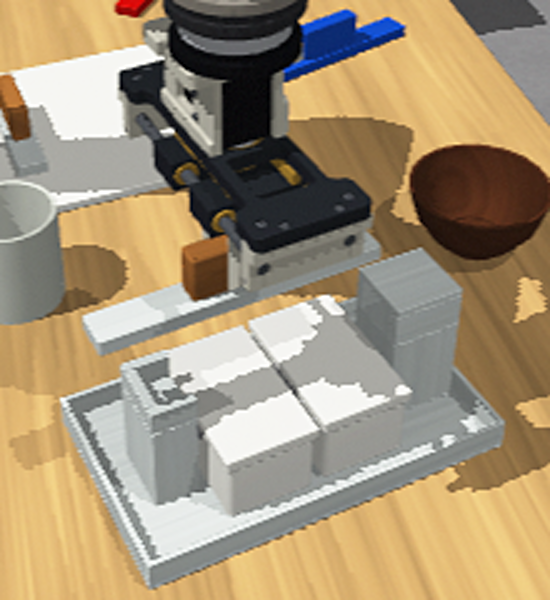

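The side crop shows the bar held flat above the carrier. Its near end is past the open rest's wall, and its far end is just short of the keeper roof. The plan:
1. Press the overhang lightly on the rest wall so the bar pivots in the pads, keeper end low.
2. Slide the keeper end in under the roof.
3. Lower the rest end.

```bash
python3 -m inch '[[[0,0,25,0],[0,0,24,0],[0,0,2,0],[0,0,0,0]]]' 1 12
python3 -m inch '[[[0,0,2,0],[0,0,2,0],[0,0,1,0],[0,0,0,0]]]'
python3 -m inch '[[[0,0,2,0],[0,0,2,0],[0,0,0,0]]]'
python3 -m inch '[[[0,0,2,0],[0,0,2,0],[0,0,0,0]]]'
```

```text
time: 10.42
tool_pos: [0.5562, -0.2008, 0.1164]
tool_rot: [3.141, -0.001, 0.238]
contact_force: [-0.0, -0.6, -2.3]
opening: 0.0181
time: 10.92
tool_pos: [0.5557, -0.2005, 0.1107]
tool_rot: [3.142, 0.0, 0.238]
contact_force: [0.3, 0.4, -2.2]
opening: 0.0178
time: 11.3
tool_pos: [0.5563, -0.2004, 0.107]
tool_rot: [3.141, -0.001, 0.238]
contact_force: [2.2, 1.9, 0.3]
opening: 0.0179
time: 11.68
tool_pos: [0.5557, -0.2005, 0.1024]
tool_rot: [-3.141, 0.0, 0.238]
contact_force: [2.5, 1.9, 0.4]
opening: 0.0178
```

```bash
python3 -m inch '[[[0,0,1.5,0],[0,0,0,0],[0,0,-4,0],[0,0,-2,0],[0,0,0,0]]]' 1 45
python3 - <<'E'
from h import *
s=W(); print(s.o["tool_pos"],car(s.o["tool_pos"]),s.o["contact_force"])
q=read_camera("side"); a=cv2.resize(q["img"][270:420,240:440],None,fx=4,fy=4,interpolation=cv2.INTER_CUBIC)
cv2.imwrite("pics/s3.png",a[:600,:800])
E
```

```text
time: 12.3
tool_pos: [0.5554, -0.2007, 0.1069]
tool_rot: [-3.141, 0.001, 0.238]
contact_force: [-0.7, -0.3, -3.2]
opening: 0.0176
[ 0.55539343 -0.20067484  0.10694606] [  0.35640684 -35.67548988] [-0.66253999 -0.3415319  -3.2121166 ]
```

View pics/s3.png

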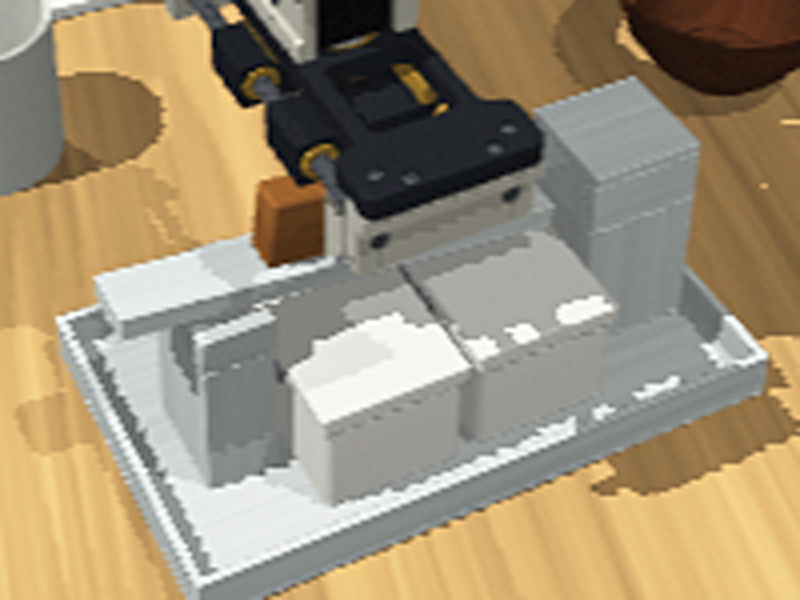

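The bar is now tilted, with its rest end high over the wall at crop (110,310) and its keeper end low. Next I'll slide it toward the keeper and watch the force.

```bash
python3 -m inch '[[[0,0,-2,0],[8,0,0,0],[8,0,0,0],[8,0,0,0],[0,0,0,0]]]'
python3 -m inch '[[[3,0,0,0],[3,0,0,0],[0,0,0,0]]]'
python3 -m inch '[[[2,0,0,0],[2,0,0,0],[0,0,0,0]]]'
```

```text
time: 13.02
tool_pos: [0.5797, -0.1946, 0.109]
tool_rot: [3.141, -0.0, 0.239]
contact_force: [-0.2, -0.3, -2.4]
opening: 0.0176
time: 13.4
tool_pos: [0.5851, -0.1935, 0.1092]
tool_rot: [3.141, -0.0, 0.238]
contact_force: [-0.3, -0.1, -1.9]
opening: 0.0179
time: 13.78
tool_pos: [0.5873, -0.1929, 0.1092]
tool_rot: [-3.141, 0.003, 0.238]
contact_force: [-7.6, -2.1, 1.1]
opening: 0.0179
```

```bash
python3 -m inch '[[[2,0,0,0],[2,0,0,0],[0,0,0,0]]]'
python3 -m inch '[[[2,0,0,0],[1,0,0,0],[0,0,0,0]]]'
python3 - <<'E'
from h import *
s=W(); print(s.o["tool_pos"],car(s.o["tool_pos"]),s.o["contact_force"],s.o["tool_rot"])
E
```

```text
time: 14.15
tool_pos: [0.5905, -0.1921, 0.1092]
tool_rot: [-3.141, 0.005, 0.238]
contact_force: [-10.2, -2.2, 3.6]
opening: 0.0182
time: 14.52
tool_pos: [0.5929, -0.1916, 0.1093]
tool_rot: [-3.141, 0.006, 0.238]
contact_force: [-11.9, -2.6, 3.3]
opening: 0.0178
[ 0.59293466 -0.19156448  0.1092868 ] [0.26160019 2.95524337] [-11.93335595  -2.59485272   3.28873339] [-3.14059368  0.00567621  0.23753552]
```

```bash
python3 -m inch '[[[2,0,0,0],[1.5,0,0,0],[0,0,0,0]]]'
python3 - <<'E'
from h import *
s=W(); print(s.o["tool_pos"],car(s.o["tool_pos"]),s.o["contact_force"],s.o["tool_rot"])
q=read_camera("side"); a=cv2.resize(q["img"][270:420,240:440],None,fx=4,fy=4,interpolation=cv2.INTER_CUBIC)
cv2.imwrite("pics/s4.png",a[:600,:800])
E
```

```text
time: 14.95
tool_pos: [0.5958, -0.1909, 0.1093]
tool_rot: [-3.14, 0.007, 0.238]
contact_force: [-13.8, -3.5, 5.0]
opening: 0.0181
[ 0.59583567 -0.19087331  0.10932318] [0.26674951 5.93745421] [-13.77162945  -3.51617719   5.02014368] [-3.14037496  0.00676022  0.23750699]
```

View pics/s4.png

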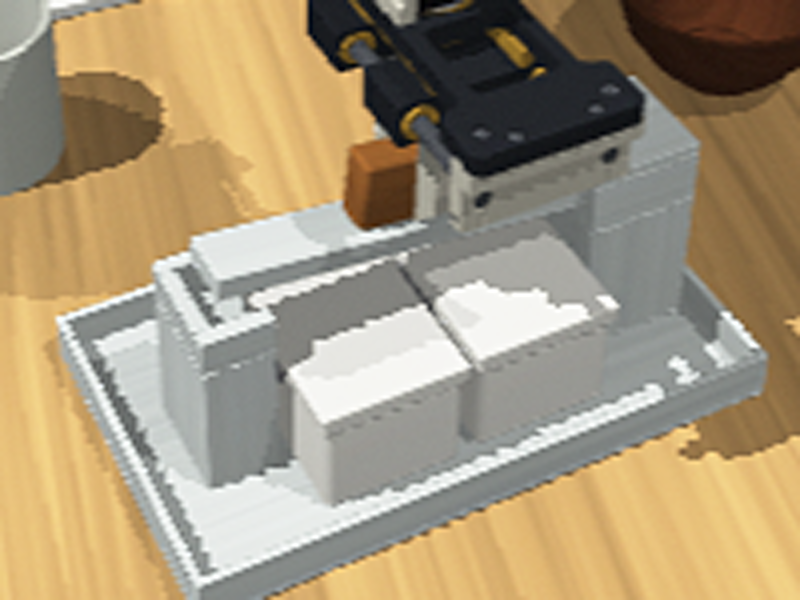

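The bar's free end now shows just inside the end wall, still raised at crop (205,270). An axial force of about 14 N means about 10 mm of plunger travel. I'll lower it in small steps, backing off so the bar doesn't reach the plunger's hard stop as it levels.

```bash
python3 -m inch '[[[0,0,2,0],[-0.5,0,2,0],[0,0,0,0]]]'
python3 -m inch '[[[-0.5,0,2,0],[-0.5,0,2,0],[0,0,0,0]]]'
```

```text
time: 15.42
tool_pos: [0.5953, -0.1911, 0.1053]
tool_rot: [-3.14, 0.007, 0.237]
contact_force: [-13.5, -3.7, 4.8]
opening: 0.0177
time: 15.8
tool_pos: [0.5946, -0.1914, 0.1018]
tool_rot: [-3.141, 0.006, 0.237]
contact_force: [-14.3, -3.2, 6.0]
opening: 0.0178
```

```bash
python3 -m inch '[[[-0.5,0,2,0],[-0.5,0,2,0],[0,0,0,0]]]'
python3 -m inch '[[[-0.7,0,2,0],[-0.7,0,2,0],[0,0,0,0]]]'
```

```text
time: 16.18
tool_pos: [0.5935, -0.1915, 0.0978]
tool_rot: [-3.141, 0.006, 0.237]
contact_force: [-14.5, -3.4, 7.9]
opening: 0.0181
time: 16.55
tool_pos: [0.5924, -0.1917, 0.0938]
tool_rot: [-3.141, 0.005, 0.237]
contact_force: [-13.9, -2.0, 6.3]
opening: 0.0176
```

```bash
python3 -m inch '[[[-0.5,0,1.5,0],[-0.5,0,1.5,0],[0,0,0,0]]]'
python3 -m inch '[[[-0.5,0,1,0],[-0.5,0,0,0],[0,0,0,0]]]'
python3 - <<'E'
from h import *
s=W(); print(s.o["tool_pos"],car(s.o["tool_pos"]),s.o["contact_force"])
q=read_camera("side"); a=cv2.resize(q["img"][270:420,240:440],None,fx=4,fy=4,interpolation=cv2.INTER_CUBIC)
cv2.imwrite("pics/s5.png",a[:600,:800])
E
```

```text
time: 16.92
tool_pos: [0.5918, -0.1919, 0.0912]
tool_rot: [-3.141, 0.004, 0.237]
contact_force: [-12.6, -0.9, 7.2]
opening: 0.0178
time: 17.3
tool_pos: [0.5918, -0.1918, 0.0911]
tool_rot: [3.142, 0.002, 0.237]
contact_force: [-10.0, -0.4, 11.9]
opening: 0.018
[ 0.591847   -0.19184462  0.0910888 ] [0.2800898  1.83223671] [-10.04840718  -0.44094041  11.90435409]
```

View pics/s5.png

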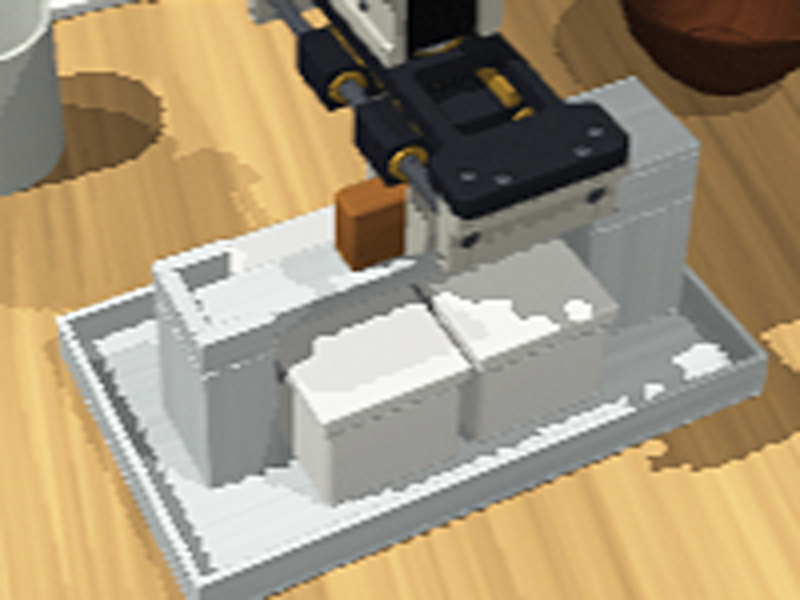

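The bar now lies between the rest's cheeks in front of the end wall (crop 200–240, 250–310). A vertical reaction of about 12 N shows it is seated. I'll release, lift and check.

```bash
python3 -m inch '[[[0,0,0,0],[0,0,0,0],[0,0,0,0],[0,0,0,0],[0,0,0,0],[0,0,0,0]]]' -1
python3 -m inch '[[[0,0,-15,0],[0,0,-40,0],[0,0,-50,0],[0,0,-25,0],[0,0,0,0],[0,0,0,0]]]'
python3 - <<'E'
from h import *
s=W(); print(s.o["tool_pos"],car(s.o["tool_pos"]),s.o["contact_force"])
cv2.imwrite("pics/w6.png",s.r["img"])
q=read_camera("side"); a=cv2.resize(q["img"][270:420,240:440],None,fx=4,fy=4,interpolation=cv2.INTER_CUBIC)
cv2.imwrite("pics/s6.png",a[:600,:800])
for l in ["long_bar","rest_wall","keeper_mouth"]:
  for x in place_of("side",l)[:2]: p=w(q,*x["at"],.075);print(l,x["at"],round(x["conf"],2),p.round(4),car(p).round(1))
E
```

```text
time: 18.15
tool_pos: [0.5933, -0.1914, 0.0891]
tool_rot: [3.142, 0.0, 0.238]
contact_force: [0.1, 0.3, -0.4]
opening: 0.073
time: 18.9
tool_pos: [0.5928, -0.1912, 0.2184]
tool_rot: [-3.141, 0.001, 0.238]
contact_force: [0.0, 0.5, -0.1]
opening: 0.0915
[ 0.59275029 -0.19119084  0.21842471] [-0.14475713  2.86318857] [ 0.02950829  0.5215656  -0.11311718]
long_bar [176.8, 293.9] 0.85 [0.6185 0.413  0.075 ] [-581.7  168.9]
long_bar [188.5, 205.8] 0.82 [0.3843 0.4023 0.075 ] [-625.9  -61.3]
rest_wall [351.7, 291.2] 0.62 [ 0.4978 -0.2115  0.075 ] [ -2.5 -94.2]
keeper_mouth [319.1, 381.2] 0.97 [ 0.6667 -0.1709  0.075 ] [-2.6 79.5]
```

View pics/s6.png

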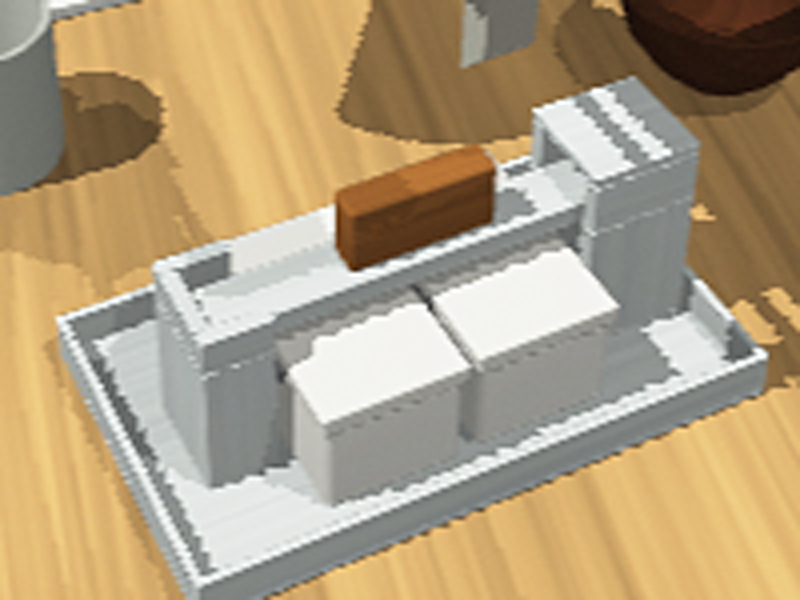

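View pics/w6.png

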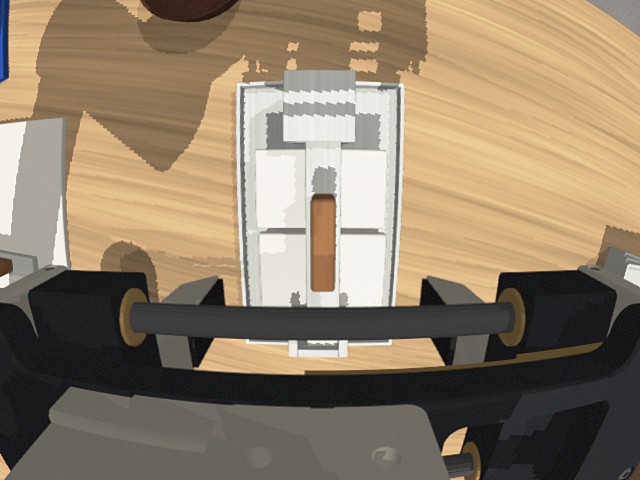

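The side view shows the bar inside the keeper mouth and down between the rest's cheeks, handle up. The wrist view shows it centred within about 3 mm (bar centre col 324, roof 320, tray 321). As a last check I'll touch the handle top at its rest-side end with closed fingers. It should stop at z ≈ 0.121, and the touch also pushes the bar home.

```bash
python3 -m inch '[[[-14,0,0,0],[-14,0,0,0],[0,0,30,0],[0,0,30,0],[0,0,20,0],[0,0,0,0],[0,0,0,0],[0,0,0,0],[0,0,0,0],[0,0,0,0]]]' 1 10
python3 -m inch '[[[0,0,6,0],[0,0,4,0],[0,0,2,0],[0,0,2,0],[0,0,0,0]]]'
python3 -m inch '[[[0,0,1,0],[0,0,1,0],[0,0,0,0]]]'
```

```text
time: 20.4
tool_pos: [0.5662, -0.1981, 0.1396]
tool_rot: [3.141, -0.001, 0.238]
contact_force: [0.3, 0.0, 0.5]
opening: 0.001
time: 21.02
tool_pos: [0.566, -0.198, 0.125]
tool_rot: [-3.141, 0.0, 0.238]
contact_force: [0.2, -0.1, -0.1]
opening: 0.0006
time: 21.4
tool_pos: [0.566, -0.198, 0.1231]
tool_rot: [-3.142, 0.0, 0.238]
contact_force: [0.2, 0.0, 0.5]
opening: 0.0005
```

```bash
python3 -m inch '[[[0,0,1,0],[0,0,1,0],[0,0,0,0]]]'
python3 -m inch '[[[0,0,1,0],[0,0,0,0]]]'
python3 -m inch '[[[0,0,1,0],[0,0,0,0]]]'
```

```text
time: 21.78
tool_pos: [0.5661, -0.1981, 0.1213]
tool_rot: [3.141, -0.0, 0.238]
contact_force: [-0.4, 0.2, 1.4]
opening: 0.0005
time: 22.02
tool_pos: [0.5661, -0.1981, 0.1213]
tool_rot: [3.141, -0.001, 0.238]
contact_force: [-3.5, 0.8, 6.8]
opening: 0.0005
time: 22.28
tool_pos: [0.5661, -0.1981, 0.1212]
tool_rot: [3.14, -0.001, 0.238]
contact_force: [-4.0, 2.3, 13.1]
opening: 0.0005
```

The touch was solid at z = 0.1212–0.1213 (0.121 expected), with no sinking under 13 N. I'll retreat, compare against the start picture and hand in.

```bash
python3 -m inch '[[[0,0,-30,0],[0,0,-60,0],[-30,0,-20,0],[-60,0,0,0],[-60,0,0,0],[0,0,0,0],[0,0,0,0],[0,0,0,0]]]'
python3 - <<'E'
from h import *
r=read_camera("top"); i=r["img"].astype(int)
b=cv2.imread("pics/top0.png").astype(int)
m=(i[...,2]-i[...,0]>60)&(i[...,2]<190); m[:170]=0;m[290:]=0;m[:,:415]=0;m[:,470:]=0
n,l,st,c=cv2.connectedComponentsWithStats(m.astype(np.uint8)); k=1+np.argmax(st[1:,4]) if n>1 else 0
print("handle",st[k],c[k],car(w(r,c[k][1],c[k][0],.121)))
for nme in ["lunch_box1","short_bar","mug","bowl"]: print(nme,[(x["at"],round(x["conf"],2)) for x in place_of("top",nme)][:2])
d=np.abs(i-b).sum(2)
for nme,(y,x) in {"short":(292,269),"mug":(303,361),"bowl":(139,371)}.items(): print(nme,"mean diff",d[y-15:y+15,x-25:x+25].mean())
o=observe(); print(o["contact_force"],o["tool_pos"],o["qvel"].round(3)); hand_in()
E
```

```text
time: 23.28
tool_pos: [0.4213, -0.2333, 0.2292]
tool_rot: [3.141, -0.001, 0.239]
contact_force: [-0.5, 0.5, 0.2]
opening: 0.0003
handle [459 170  11  22 178] [465.2247191  179.09550562] [ 53.25752656 101.02103277]
lunch_box1 [([245.5, 443.0], 0.93), ([215.8, 437.1], 0.63)]
short_bar [([294.6, 270.2], 0.66), ([228.0, 446.7], 0.46)]
mug [([296.0, 361.2], 0.61)]
bowl [([145.7, 365.2], 0.82)]
short mean diff 45.12733333333333
mug mean diff 46.922
bowl mean diff 8.082
[ 0.31227946  0.08932199 -0.96206522] [ 0.42071847 -0.23311632  0.22895359] [-0.002 -0.004  0.005 -0.002 -0.001  0.001]
the job is handed in; nothing more can be done
```

I fitted the long bar across the carrier, handle up, with one end under the keeper's roof against the plunger and the other down in front of the end wall. I let go of it and handed the job in at about 23 s. No verdict came back.

To get it in, I tilted the bar in the grip by pressing its overhang lightly on the rest's wall. I then pushed the keeper end in until about 14 N (roughly 10 mm of plunger travel) and lowered the other end.

**What the last checks showed:**
- **Seating:** after release, the side and wrist pictures showed the bar inside the keeper and down between the rest's cheeks. Touching the rest-side end of the handle met firm contact at z = 0.121 m, as expected for a bar fully home. It did not sink under 13 N.
- **Centring:** in the wrist picture the bar sits about 3 mm to one side, within the 6 mm limit but not exact.
- **Clearance:** the arm had retreated and read almost no contact force when I handed in.
- **Boxes, shorter bar, mug and bowl:** the networks found the two boxes and the shorter bar within about 4 pixels of where they were at the start. For the mug and bowl I had only rough eye readings from the start picture. The mug came out about 7 pixels off, and the bowl about 9.

**Checks that failed or settled nothing:**
- **Handle position from above:** my colour search picked up a patch of table instead of the handle, so there is no overhead measurement of the bar's along-carrier position. That rests on the forces and pictures.
- **Picture comparison:** the before-and-after difference was low for the bowl. It was high around the shorter bar and mug, probably because the arm's shadow had moved, so it confirms nothing for those two.

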